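Slide a clay plaque out over the drip tray for edge glazing

ROBOT

A 7-joint arm with a two-finger parallel gripper is mounted at the origin on the work surface. World frame = base frame: x ahead of the robot, y to its left, z up, the work surface at z = 0. Lengths are in m, angles in rad, forces in N, time in s.
With the tool pointing down it reaches from about 0.425 to 0.925 m from the base axis. Payload 6.8 kg.
Tool frame: the origin (TCP) lies midway between the tips of the shut fingers; the grasp point (between the pads) lies bot.grip_point_offset behind it (bot.grip_point_offset is the distance from the TCP to the grasp point, in m); z points along the fingers, y is the line along which they close (so a half turn about z gives the same grasp; the last joint's range is limited). The gripper opens to 85 mm and grips with 20 to 120 N. Pads are 22 mm wide; open, the fingers measure 114 mm over their backs; the gripper's body (76 mm by 85 mm) begins 54 mm behind the grasp point. The pads swing forward as they close: fully open they stand 13 mm farther back than shut.
Start: joints at [-1.249, 0.477, 0.022, 1.555, -0.011, 1.109, -0.083], TCP at [0.281, 0.614, 0.231] pointing down, gripper open.
Joint ranges: [-2.96, 2.96], [-0.34, 2.1], [-1.41, 1.46], [0.24, 2.44], [-1.37, 4.51], [0.17, 1.92], [-2.96, 2.96]. Speed limits (rad/s): [2.39, 2.39, 3.14, 3.14, 3.14, 3.14, 3.14].

INTERFACE

Orientations are given as a unit quaternion [w, x, y, z].
In Python, from station import get_obs, cams, job, bot gives the robot as it stands.
- The arm moves only by the tool arm_command, never from a script. Its argument "rows" is a list that holds one entry, the list of rows, each a list of 5 numbers: the finger opening in mm, from 0 to 85.4, then the shift along the world's x, y, z in units of 60 mm (1.0 is 60 mm), then the turn about the world's z in units of 0.08 rad (1.0 is 0.08 rad). In form: [[[grip, x, y, z, turn], ...]]. A call has exactly 10 rows; each row shifts and turns the commanded pose from where the row before left it; what a row does not reach is not made up. A row lasts 1/8 s, in which the tool goes at most 62.5 mm and 10.7 degrees, less where a joint would pass 70% of its speed; a pose out of reach is approached as far as the arm can. A call with a number of a shift or a turn outside -1 to 1 is refused whole. A call with a gripper value outside its range is refused whole. The fingers move at their own pace and stop on an object; "newtons" is the grip in N (left out, the last holds). Time passes only in rows, so rows that do not move let the fingers close, or fill a call up. It gives the time, the measured TCP pose, the force, the opening and the grip force at its end, in the units of the state.
- get_obs(): the state, without advancing time (a new reading comes with each control period).
- cams.read_camera(name): name is "scene" or "top"; returns the picture (400x640x3 uint8, red, green, blue); there is no depth.
- cams.camera_params(name): a dict with "K" (3x3 intrinsics, pixels), "k1" (the pictures are not rectified: a ray, as slopes to the right and down, at radius r is drawn at 1 + k1 r^2 times it, then the intrinsics apply), "extrinsics" (4x4, takes a point from camera to world coordinates). Camera axes: x right, y down, z forward; pixel columns grow to the right and rows downward; lengths in m; the calibration is good to about 2 mm. A picture is of the moment at which its call begins. camera_params takes no time and is no camera call.
- job.hand_in(): hands the job in; it is judged then, once.
The state is a dict: "t": time; "q": joint angles; "joint_vel": joint speeds; "joint_torque": joint torques, N m; "eef_pos": TCP position; "tool_rot": TCP orientation; "contact_force": force on the tool from outside, world axes, zero at the start; "torque": the same for the moment, N m; "gripper_width": opening from 0.0 (shut) to 1.0 (fully open); "grasp_force": force on a finger pad.
Only numpy, scipy, OpenCV 4.12 (cv2) and the standard library are available. Lean on these libraries where they do the work, as an engineer would, in place of code of your own. Each camera call takes 0.05 s, during which the arm holds its last target. There are 200 camera calls.

TASK

Push the flat reddish clay plaque along the raised ware board, without picking it up, until about a third of its length sticks out past the end of the board where the blue drip tray stands, so that its edge can be glazed over the tray. Leave it lying flat and straight along the board, with only that end hanging over, and leave the two clay flowers and both trays where they are.

Things in the scene. Friction and masses are not known exactly. Their poses are not given: they have to be found in the camera images.
- ware_board: Plywood ware board, 250 mm (its x, front to back) by 400 mm (its y, along its length) by 20 mm thick, fixed on two wooden bearers so that its level top is 70 mm above the table (z = 0.070). Origin on the table under the board's centre; its two ends are at y = +200 and -200 mm, its front and back edges at x = -125 and +125 mm. Nothing stands at its edges or ends above its top.
- plaque: Loose reddish fired-clay plaque, 100 mm (its x) by 150 mm (its y, roughly along the board) by 10 mm thick, about 0.27 kg, shallow flower pattern on top. Lies flat on the front half of the board near mid-length, up to 0.2 rad off straight. Origin at the centre of its underside. Slides with dry friction (a few N) and stops when not pushed; falls off if over half is past the end.
- drip_tray: Loose open blue plastic tray, 200 mm (its x) by 130 mm (its y) by 30 mm high, 0.5 kg, on the table at one end of the ware board (either end), tucked slightly under it; it tells past which end the plaque must stick out. Origin at the centre of its underside.
- tool_tray: Loose dark wooden tray of modelling tools, 200 mm (its x) by 130 mm (its y) by 30 mm high, 0.6 kg, on the table at the other end of the ware board. Origin at the centre of its underside. Leave it.
- flower_a: Loose fired clay flower, about 46 mm across and 26 mm high, 0.04 kg, standing on the back part of the ware board. Origin at the centre of its underside. Leave it.
- flower_b: A second loose fired clay flower of the same size, on the back part of the ware board. Origin at the centre of its underside. Leave it.
Things that resemble listed ones, but are neither listed nor needed, are in the scene too. Leave any turquoise look-alike of the plaque alone.

How it is judged:
On the way:
1. the plaque, lying flat, shows its end 12 mm past the board's end at the drip tray (((y of drip_tray in the frame of ware_board above 0 m and y of plaque in the frame of ware_board above 0.137 m) or (y of drip_tray in the frame of ware_board below 0 m and y of plaque in the frame of ware_board below -0.137 m)) and z of plaque in the frame of ware_board between 0.066 and 0.074 m and angle between plaque's own z axis and vertical below 0.05 rad), for 0.1 s.
At the end, for the whole second after the job is handed in: The plaque lies flat and at rest on the ware board, straight along it to 0.14 rad (8 degrees), sticking out 34 to 66 mm (about a third of 150 mm) past the end where the drip tray stands and at most about 8 mm over the front or back edge; flowers and trays within 15 mm of their starting places (((y of drip_tray in the frame of ware_board above 0 m and y of plaque in the frame of ware_board between 0.159 and 0.191 m) or (y of drip_tray in the frame of ware_board below 0 m and y of plaque in the frame of ware_board between -0.191 and -0.159 m)) and z of plaque in the frame of ware_board between 0.066 and 0.074 m and angle between plaque's own z axis and vertical below 0.05 rad and angle between the y axis of plaque and the y axis of ware_board, either way round below 0.14 rad and x of plaque in the frame of ware_board between -0.083 and 0.083 m and linear speed of plaque below 0.01 m/s and angular speed of plaque below 0.05 rad/s and distance of each of flower_a, flower_b, drip_tray, tool_tray from where it was at the start of the episode below 0.015 m); the robot touches nothing.
It fails at once if the plaque is lifted off the board (its centre over 6 mm up), tipped over 0.15 rad or dropped (z of plaque in the frame of ware_board above 0.076 m or z of plaque in the frame of ware_board below 0.06 m or angle between plaque's own z axis and vertical above 0.15 rad).
It fails at once if a clay flower or a tray is moved more than 15 mm (distance of any of flower_a, flower_b, drip_tray, tool_tray from where it was at the start of the episode above 0.015 m).
It also fails if it takes over 40 s, if anything falls off the work surface, if the arm or the gripper's body presses on something with over 40 N, if the wrist force passes 120 N, or if a joint passes its speed limit or range.

## Working session

There is one attempt and no reset: what is moved stays moved. The work goes in short steps, Python scripts to look and compute and a tool call to move; the robot and the scene stay as the last step left them, time stands still between calls to the robot, and variables do not carry over. Pictures are saved under pics/ and viewed, at most 10 in all, crops included, and the job is handed in when it is done.

Besides the shell and the picture viewer there is one more tool, called after "Request:" as name(argument=value, ...) on one line, values as JSON. arm_command: Moves the arm, as the interface text tells. Its arguments: {"type":"object","properties":{"rows":{"type":"array"},"newtons":{"type":"number"}},"required":["rows"]}

```bash
mkdir -p pics; cat > h.py <<'E'
import numpy as np, cv2
from station import get_obs, cams, job, bot
def ray(name,u,v):
    p=cams.camera_params(name);K=np.array(p["K"]);E=np.array(p["extrinsics"])
    d=np.array([(u-K[0,2])/K[0,0],(v-K[1,2])/K[1,1]]);s=d.copy()
    for _ in range(20): s=d/(1+p["k1"]*(s@s))
    return E[:3,3],E[:3,:3]@np.array([*s,1])
def at(name,u,v,z):
    o,d=ray(name,u,v);return o+d*(z-o[2])/d[2]
def save(name,f,crop=None,k=1):
    im=cams.read_camera(name)
    if crop: x0,y0,x1,y1=crop; im=im[y0:y1,x0:x1]
    cv2.imwrite(f,cv2.resize(im[...,::-1],None,fx=k,fy=k,interpolation=cv2.INTER_CUBIC))
E
python3 - <<'E'
from h import *
save("top","pics/t0.png",k=1.25);save("scene","pics/s0.png",k=1.25)
o=get_obs();print(o["t"],o["eef_pos"],o["tool_rot"],o["gripper_width"],bot.grip_point_offset)
for n in("top","scene"):print(np.round(cams.camera_params(n)["extrinsics"],3))
E
```

```text
0.1 [0.28106052 0.61312197 0.23042478] [-1.06048197e-04  2.13248732e-01  9.76997597e-01 -8.13296295e-04] 1.0024731651494765 0.0187
[[-0.016 -0.999  0.049  0.494]
 [-1.     0.017  0.014  0.014]
 [-0.014 -0.048 -0.999  1.018]
 [ 0.     0.     0.     1.   ]]
[[-0.399  0.753 -0.523  0.938]
 [ 0.917  0.323 -0.235  0.188]
 [-0.008 -0.574 -0.819  0.674]
 [ 0.     0.     0.     1.   ]]
```

View pics/t0.png

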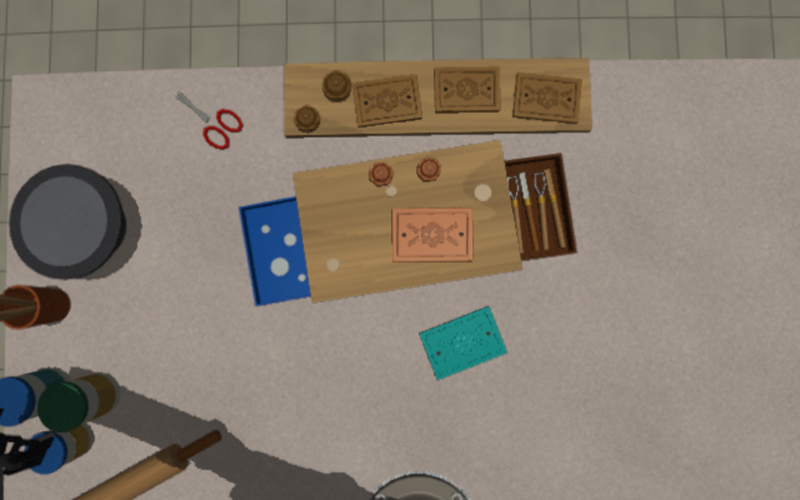

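View pics/s0.png

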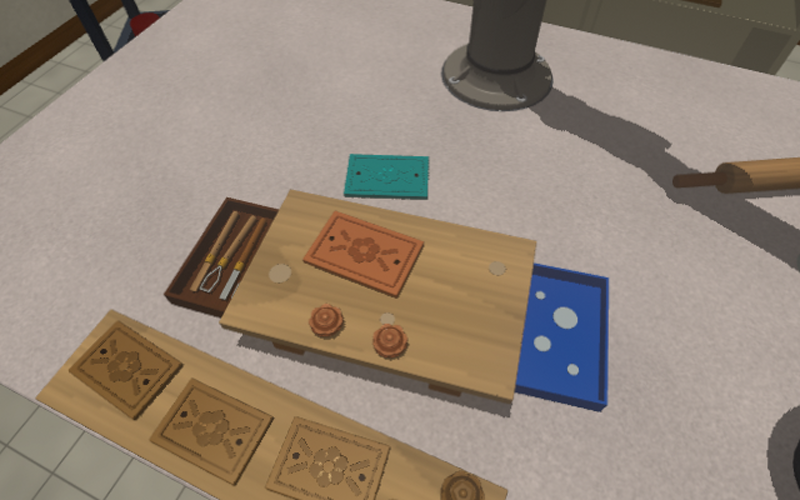

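The top view shows the reddish plaque at (432,235) on the ware board. The blue tray is at (275,250), on the left (+y) end, and the tool tray is at (540,205). Things that could be mistaken for the plaque are the turquoise one at (463,342) and brown ones at (388,100), (467,90) and (547,97) on the back board. I choose the reddish one on the board with the trays, and check it in a close crop.

```bash
python3 - <<'E'
from h import *
save("top","pics/t1.png",(220,100,430,250),3.8)
E
```

```text
(no output)
```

View pics/t1.png

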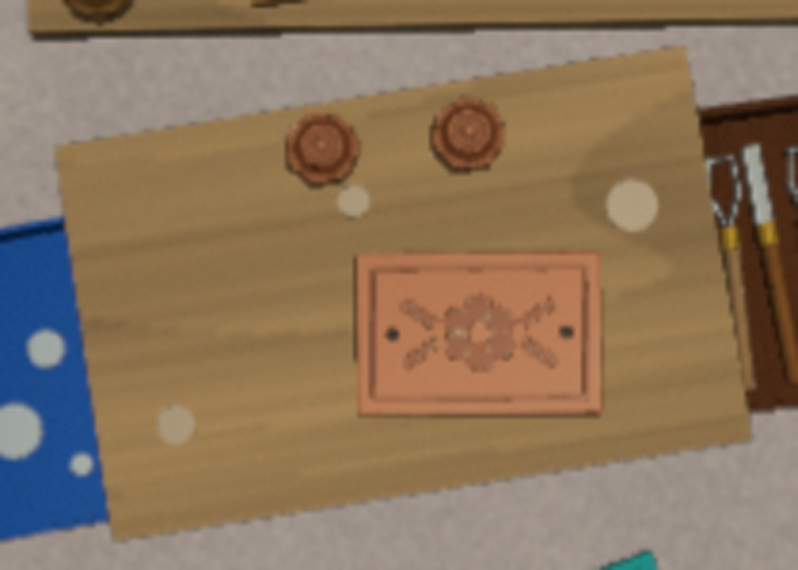

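The crop confirms it: reddish plaque with top corners at (357,254), (600,254), (602,414), (358,414), and board corners at (58,147), (686,46), (751,438), (114,540).

```bash
cat >> h.py <<'E'
def quad(pts,z,crop=(220,100),k=3.8,name="top"):
    return np.array([at(name,(u+.5)/k-.5+crop[0],(v+.5)/k-.5+crop[1],z)[:2] for u,v in pts])
B=quad([(58,147),(686,46),(751,438),(114,540)],.07)
bc=B.mean(0); yb=(B[0]+B[3]-B[1]-B[2]); yb/=np.linalg.norm(yb); xb=np.array([yb[1],-yb[0]])
def tob(p): d=np.atleast_2d(p)-bc; return np.c_[d@xb,d@yb]
def tow(p): p=np.atleast_2d(p); return bc+p[:,:1]*xb+p[:,1:]*yb
E
python3 - <<'E'
from h import *
np.set_printoptions(precision=4,suppress=True)
s=lambda Q:[np.linalg.norm(Q[i]-Q[i-1]) for i in range(4)]
print("board",bc,"yaw",np.arctan2(-yb[0],yb[1]),s(B))
P=quad([(357,254),(600,254),(602,414),(358,414)],.08);print(P,s(P))
print("plaque b",tob(P),tob(P).mean(0)); d=P[0]+P[3]-P[1]-P[2]; print("yaw w",np.arctan2(-d[0],d[1]))
print("flowers b",tob(quad([(322,148),(468,133)],.09)))
o=get_obs();R=o["tool_rot"];print(o["t"],o["eef_pos"],"y axis",2*(R[1]*R[2]-R[0]*R[3]),1-2*(R[1]**2+R[3]**2))
E
```

```text
board [0.6108 0.0123] yaw 0.14210840674156872 [np.float64(0.24738893270756618), np.float64(0.3967787446761918), np.float64(0.247160515620707), np.float64(0.39679417634125863)]
[[ 0.6329  0.0394]
 [ 0.6303 -0.1093]
 [ 0.5323 -0.1082]
 [ 0.5348  0.0403]] [np.float64(0.09814733669227055), np.float64(0.14872110241228018), np.float64(0.09798534300308064), np.float64(0.14853551819689326)]
plaque b [[ 0.0258  0.0236]
 [ 0.0021 -0.1232]
 [-0.0947 -0.1082]
 [-0.0712  0.0384]] [-0.0345 -0.0423]
yaw w -0.01734026306018189
flowers b [[ 0.0919  0.0344]
 [ 0.0867 -0.0547]]
0.15 [0.2811 0.6132 0.2306] y axis 0.4166545256554398 0.9090638646362965
```

Request:
arm_command(rows=[[[50,0,0,0.6,0],[50,0,0,0.6,0],[50,0.1,-0.4,0,-0.5],[50,0.3,-0.6,0,-0.7],[50,0.3,-0.7,0,-0.7],[50,0.3,-0.7,0,-0.7],[50,0.3,-0.7,0,-0.7],[50,0.3,-0.7,0,-0.7],[50,0.3,-0.7,0,-0.7],[50,0.3,-0.7,0,-0.7]]])

```text
t: 1.4
eef_pos: [0.4136, 0.3, 0.3032]
tool_rot: [-0.0, 0.419, 0.908, -0.0]
contact_force: [-0.1, -0.7, 0.5]
gripper_width: 0.583
grasp_force: 0.0
```

Request:
arm_command(rows=[[[50,0.3,-0.7,0,-0.7],[50,0.3,-0.7,0,-0.7],[50,0.3,-0.7,0,-0.7],[50,0.3,-0.7,0,-0.7],[50,0.3,-0.7,0,-0.7],[50,0.3,-0.7,0,-0.7],[50,0.3,-0.7,-0.2,-0.7],[50,0.3,-0.7,-0.5,-0.7],[50,0.3,-0.7,-0.5,-0.7],[50,0,0,-0.3,0]]])

```text
t: 2.65
eef_pos: [0.5749, -0.0806, 0.2117]
tool_rot: [0.0, 0.634, 0.774, -0.001]
contact_force: [-0.6, 0.8, 0.6]
gripper_width: 0.586
grasp_force: 0.0
```

Request:
arm_command(rows=[[[50,0,0,-0.5,0],[50,0,0,-0.3,0],[50,0,0,0,0],[50,0,0,0,0],[50,0,0,0,0],[50,0,0,0,0],[50,0,0,0,0],[50,0,0,0,0],[50,0,0,0,0],[50,0,0,0,0]]])

```text
t: 3.9
eef_pos: [0.5752, -0.0763, 0.1653]
tool_rot: [-0.0, 0.631, 0.776, -0.0]
contact_force: [0.3, -0.6, -0.0]
gripper_width: 0.583
grasp_force: 0.0
```

```bash
cat >> h.py <<'E'
def stat():
    o=get_obs();R=o["tool_rot"];a=np.arctan2(1-2*(R[1]**2+R[3]**2),2*(R[1]*R[2]-R[0]*R[3]))
    e=np.array(o["eef_pos"]);print("t",o["t"],"tcp",e.round(4),"board",tob(e[:2]).round(4),"turn err",a-np.arctan2(xb[1],xb[0]),"F",np.round(o["contact_force"],1));return e
E
python3 -c "
from h import *
e=stat();print((tow([-.037,-.15])[0]-e[:2])/.06)"
```

```text
t 3.9 tcp [ 0.5752 -0.0763  0.1653] board [[-0.0477 -0.0828]] turn err 0.06291914955761829 F [ 0.3 -0.6 -0. ]
[ 0.33564053 -1.08404108]
```

Request:
arm_command(rows=[[[50,0.12,-0.4,0,-0.3],[50,0.12,-0.4,0,-0.3],[50,0.1,-0.28,0,-0.2],[50,0,0,0,0],[50,0,0,-0.4,0],[50,0,0,-0.4,0],[50,0,0,-0.3,0],[50,0,0,-0.1,0],[50,0,0,0,0],[50,0,0,0,0]]])

```text
t: 5.15
eef_pos: [0.5963, -0.1413, 0.0941]
tool_rot: [0.001, 0.656, 0.755, 0.0]
contact_force: [0.1, -0.6, 0.0]
gripper_width: 0.587
grasp_force: 0.0
```

```bash
python3 -c "
from h import *
e=stat();print((tow([-.037,-.15])[0]-e[:2])/.06)
save('scene','pics/s1.png',(140,100,420,300),2.8)"
```

```text
t 5.15 tcp [ 0.5963 -0.1413  0.0941] board [[-0.0361 -0.15  ]] turn err -0.0010784573989085222 F [ 0.1 -0.6  0. ]
[-0.01509764 -0.00181815]
```

View pics/s1.png

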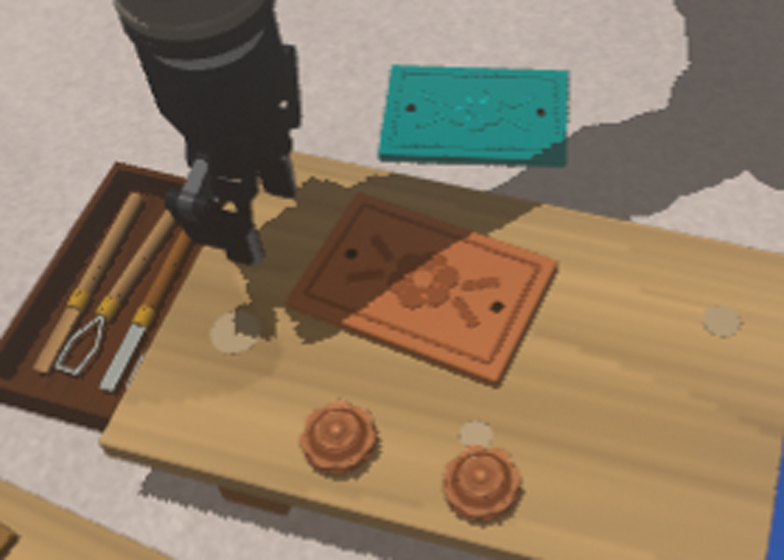

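The fingertips, at about (250,250) and (285,190) in the crop, stand behind the plaque's near end and clear of it. I'll lower them until they just touch the board.

Request:
arm_command(rows=[[[50,0,0,-0.15,0],[50,0,0,-0.12,0],[50,0,0,-0.1,0],[50,0,0,0,0],[50,0,0,0,0],[50,0,0,0,0],[50,0,0,0,0],[50,0,0,0,0],[50,0,0,0,0],[50,0,0,0,0]]])

```text
t: 6.45
eef_pos: [0.5957, -0.1412, 0.0711]
tool_rot: [-0.0, 0.656, 0.755, 0.0]
contact_force: [0.3, 0.1, -0.3]
gripper_width: 0.589
grasp_force: 0.0
```

Request:
arm_command(rows=[[[50,0,0,-0.03,0],[50,0,0,-0.03,0],[50,0,0,0,0],[50,0,0,0,0],[50,0,0,0,0],[50,0,0,0,0],[50,0,0,0,0],[50,0,0,0,0],[50,0,0,0,0],[50,0,0,0,0]]])

```text
t: 7.7
eef_pos: [0.5957, -0.1412, 0.0675]
tool_rot: [0.0, 0.656, 0.755, 0.0]
contact_force: [-0.1, 0.2, -0.3]
gripper_width: 0.587
grasp_force: 0.0
```

Request:
arm_command(rows=[[[50,0,0,-0.02,0],[50,0,0,-0.02,0],[50,0,0,0,0],[50,0,0,0,0],[50,0,0,0,0],[50,0,0,0,0],[50,0,0,0,0],[50,0,0,0,0],[50,0,0,0,0],[50,0,0,0,0]]])

```text
t: 8.95
eef_pos: [0.5958, -0.1412, 0.067]
tool_rot: [-0.0, 0.656, 0.755, 0.001]
contact_force: [-5.3, 2.4, 17.8]
gripper_width: 0.583
grasp_force: 8.9
```

Request:
arm_command(rows=[[[50,0,0,0.08,0],[50,0,0,0,0],[50,-0.014,0.1,0,0],[50,-0.028,0.2,0,0],[50,-0.028,0.2,0,0],[50,-0.028,0.2,0,0],[50,-0.028,0.2,0,0],[50,-0.028,0.2,0,0],[50,-0.028,0.2,0,0],[50,-0.014,0.1,0,0]]])

```text
t: 10.2
eef_pos: [0.5838, -0.0562, 0.0699]
tool_rot: [-0.0, 0.655, 0.755, 0.0]
contact_force: [0.6, -1.8, -1.0]
gripper_width: 0.586
grasp_force: 0.7
```

```bash
python3 -c "
from h import *
stat()
save('scene','pics/s2.png',(140,100,460,320),2.4)"
```

```text
t 10.2 tcp [ 0.5838 -0.0562  0.0699] board [[-0.0364 -0.064 ]] turn err -0.00027912794681203557 F [ 0.6 -1.8 -1. ]
```

View pics/s2.png

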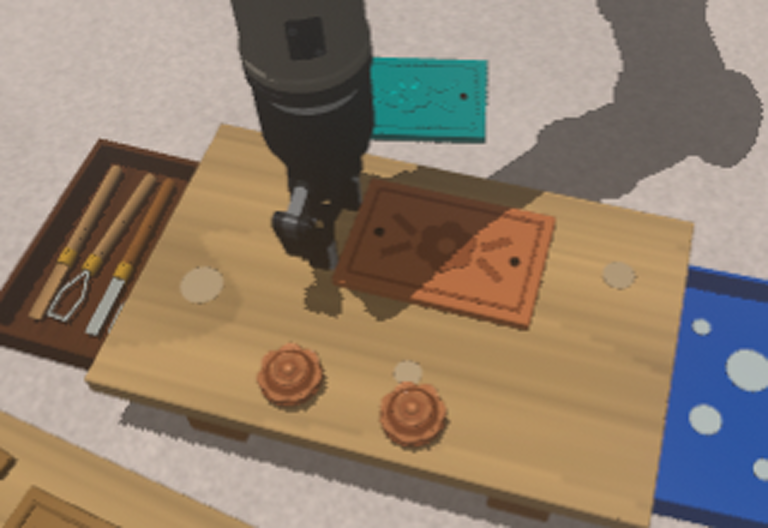

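The plaque, its far end at about (540,270), is sliding flat and is now nearly parallel to the board, so I'll keep pushing.

Request:
arm_command(rows=[[[50,-0.014,0.1,0,0],[50,-0.028,0.2,0,0],[50,-0.035,0.25,0,0],[50,-0.035,0.25,0,0],[50,-0.035,0.25,0,0],[50,-0.035,0.25,0,0],[50,-0.035,0.25,0,0],[50,-0.028,0.2,0,0],[50,-0.028,0.2,0,0],[50,0,0,0,0]]])

```text
t: 11.5
eef_pos: [0.5672, 0.0618, 0.0697]
tool_rot: [-0.001, 0.655, 0.756, 0.0]
contact_force: [-0.7, -0.2, -0.8]
gripper_width: 0.586
grasp_force: 0.0
```

```bash
python3 -c "
from h import *
stat()
save('scene','pics/s3.png',(240,150,500,330),3)"
```

```text
t 11.5 tcp [0.5672 0.0618 0.0697] board [[-0.0362  0.0551]] turn err 0.0008821959226144593 F [-0.7 -0.2 -0.8]
```

View pics/s3.png

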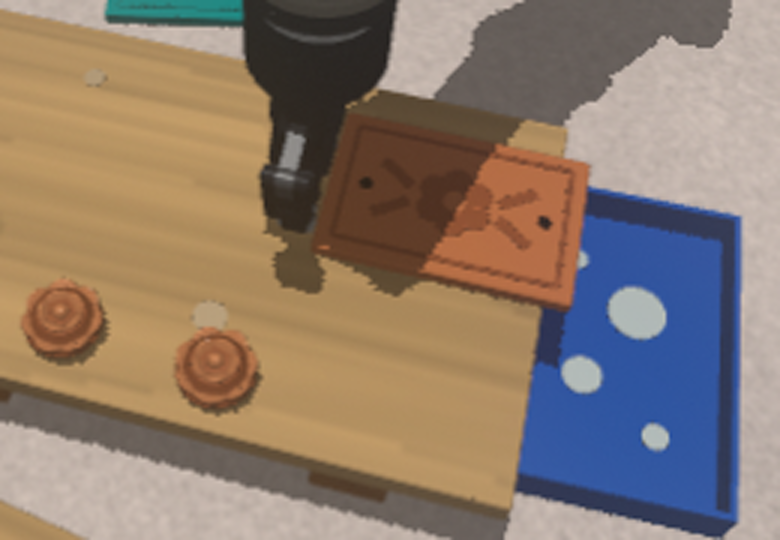

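The plaque's far-end top corners are at (589,163) and (573,307), and its near back corner is at (315,248). It already sticks out a little over the tray, so I'll measure by how much.

```bash
python3 -c "
from h import *
print(tob(quad([(589,163),(573,307),(315,248)],.08,(240,150),3,'scene')).round(4))
print(tob(quad([(567,127),(514,510)],.07,(240,150),3,'scene')).round(4))"
```

```text
[[-0.0904  0.2167]
 [ 0.0091  0.2183]
 [ 0.0097  0.0711]]
[[-0.1216  0.202 ]
 [ 0.1272  0.204 ]]
```

Request:
arm_command(rows=[[[50,-0.015,0.1,0,0],[50,-0.015,0.1,0,0],[50,-0.015,0.1,0,0],[50,-0.015,0.1,0,0],[50,-0.015,0.1,0,0],[50,-0.01,0.1,0,0],[50,0,0,0,0],[50,0,0,0,0],[50,0.03,-0.2,0,0],[50,0.03,-0.2,0,0]]])

```text
t: 12.8
eef_pos: [0.5662, 0.0705, 0.07]
tool_rot: [0.0, 0.656, 0.755, -0.0]
contact_force: [-0.5, 0.5, -0.7]
gripper_width: 0.588
grasp_force: 0.0
```

```bash
python3 -c "
from h import *
stat()
save('scene','pics/s4.png',(240,150,500,330),3)"
```

```text
t 12.8 tcp [0.5662 0.0705 0.07  ] board [[-0.0359  0.0639]] turn err -0.0016878938285055933 F [-0.5  0.5 -0.7]
```

View pics/s4.png

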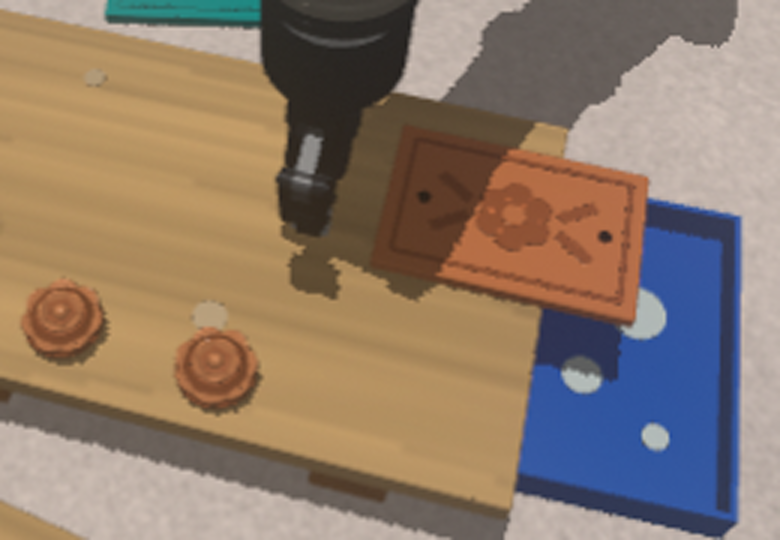

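The fingers are now clear, and the plaque's far corners are at (648,178) and (634,325), with its near corners at (374,263) and (403,125). I'll check the distance while retracting.

```bash
python3 -c "
from h import *
print(tob(quad([(648,178),(634,325),(374,263),(403,125)],.08,(240,150),3,'scene')).round(4))"
```

```text
[[-0.0887  0.2519]
 [ 0.0115  0.252 ]
 [ 0.0105  0.1058]
 [-0.0891  0.1032]]
```

Request:
arm_command(rows=[[[50,0.03,-0.2,0,0],[50,0,0,0.4,0],[50,0,0,0.6,0],[50,0,0,0.6,0],[50,0,0,0.6,0],[50,0,-0.3,0.3,0],[50,0,-0.5,0,0],[50,0,-0.5,0,0],[50,0,-0.3,0,0],[50,0,0,0,0]]])

```text
t: 14.1
eef_pos: [0.5673, -0.0383, 0.2196]
tool_rot: [-0.0, 0.657, 0.754, -0.0]
contact_force: [0.1, 0.1, -0.3]
gripper_width: 0.586
grasp_force: 0.0
```

```bash
python3 -c "
from h import *
stat()
save('top','pics/t5.png',(180,100,430,250),3.2)"
```

```text
t 14.1 tcp [ 0.5673 -0.0383  0.2196] board [[-0.0501 -0.044 ]] turn err -0.004606301710348787 F [ 0.1  0.1 -0.3]
```

View pics/t5.png

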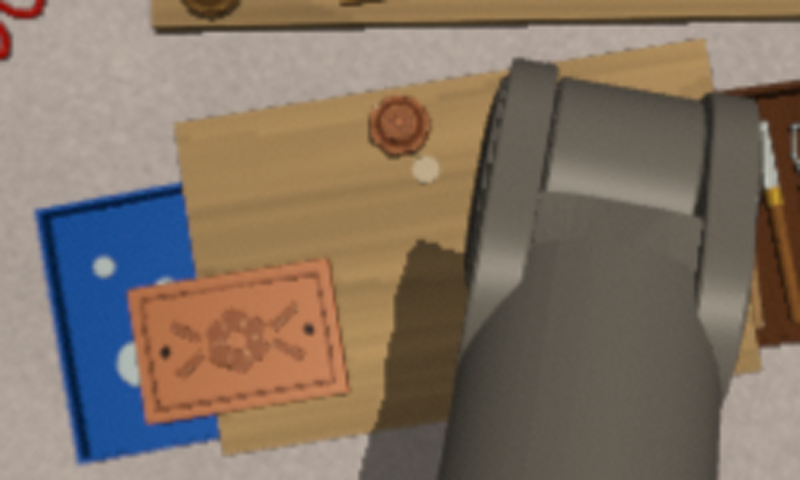

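The top view shows the plaque straight along the board. Its corners are at (128,291), (328,259), (349,390) and (148,423), with about a third over the blue tray. The scene view puts its centre near y = 0.176, and the arm is clear.

```bash
python3 -c "
from h import *
print(job.hand_in())"
```

```text
the job is handed in; nothing more can be done
None
```

The plaque was pushed, never lifted, until about 50 mm (a third of its length) stuck out past the board's end over the blue drip tray. In the last pictures it lies flat and straight, the arm never went near the flowers or trays, and the job is handed in (no verdict was returned).

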